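Set the nail lamp's click timer and start it

TASK

Set the timer of the nail-drying lamp with a fingertip: push the red peg on its dial round clockwise (seen from above) by exactly four clicks, never past the fourth and not backwards, with a light touch and without pinching it. When the dial rests on the fourth click, press the green start button all the way down and let it come up again. Leave the varnish bottles and everything else standing where they are.

Things in the scene. Friction and masses are not known exactly. Their poses are not given: they have to be found in the camera images.
- lamp: white nail-drying lamp, a box 200 mm (x) by 240 mm (y) by 100 mm high, fixed to the table, with an open violet-lit mouth on its +x side; origin at the centre of its underside. Its flat top, 100 mm above the table, carries the dial (on its +y half), the start button (on its -y half) and a red varnish bottle (in the corner at -x, -y).
- dial_base: black ring, 118 mm across, 6 mm high, with 12 white ticks, one a click (30 degrees); fixed on the lamp's top; origin at its underside's centre. It carries the grey dial: a flat disc 96 mm across, its top 20 mm above the lamp's, with one round red peg 12 mm across and 18 mm tall, 36 mm from the dial's axis, and a white line from the centre through the peg.
- dial (a joint): how far the dial has turned clockwise, seen from above, since the start, rad: 0 at the start, 0.5236 (30 degrees) a click, 2.094 at the fourth. It turns endlessly about the vertical and rests only on clicks: it takes 2 to 3 N at the peg to push it half way to the next click, then it springs on to that click by itself, ahead of the finger, and stays.
- dial_center (a point): point on the dial's axis at the height of the disc's flat top (120 mm above the table); its x axis points to the peg
- dial_peg (a point): centre of the top of the red peg, 18 mm above the disc (138 mm above the table), 36 mm from the dial's axis; the peg may start in any direction
- start (a joint): travel of the start button, m: 0 up, 0.005 fully down; spring return, 4 N at the bottom; it is pressed when it passes 0.0035
- start_top (a point): centre of the top of the green start button, 28 mm across; it is pressed straight down. It lies about 115 mm from the dial's axis
- red_varnish: red nail-varnish bottle, glass body 28 mm across and 30 mm high, black cap 13 mm across, 54 mm high in all; origin at the centre of its underside, z up. Loose bystander, standing on the lamp's top.
- pink_varnish: pink nail-varnish bottle, glass body 28 mm across and 30 mm high, black cap 13 mm across, 54 mm high in all; origin at the centre of its underside, z up. Loose bystander, on the table about 50 mm outside the lamp's +y side.
- plum_varnish: plum nail-varnish bottle, glass body 28 mm across and 30 mm high, black cap 13 mm across, 54 mm high in all; origin at the centre of its underside, z up. Loose bystander, on the table about 50 mm outside the lamp's -y side.
- buffer_block: yellow nail buffer block 90 x 26 x 24 mm, lying; origin at the centre of its underside, x along it. Loose bystander.
- mug: blue mug, 80 mm across, 90 mm high; origin at the centre of its underside. Loose bystander.

How it is judged (in metres and radians):
On the way, in this order (a step that is already met when the one before it is completed fails the run):
1. the dial rests on the fourth click clockwise (value of joint dial between 1.9635 and 2.2253 rad and velocity of joint dial between -0.2 and 0.2 rad/s), for 0.3 s.
2. the start button is pressed down (value of joint start above 0.0035 m), for 0.05 s.
At the end, for the whole second after the job is handed in: the dial rests on the fourth click clockwise from its start (2.094 rad, within a quarter of a click, 0.131 rad), the start button is up again (within 1 mm), and every loose bystander is within 20 mm of where it stood, the bottles and mug upright (within 0.3 rad) (value of joint dial between 1.9635 and 2.2253 rad and value of joint start below 0.001 m and not (distance of red_varnish from where it was at the start of the episode above 0.02 m) and not (distance of pink_varnish from where it was at the start of the episode above 0.02 m) and not (distance of plum_varnish from where it was at the start of the episode above 0.02 m) and not (distance of buffer_block from where it was at the start of the episode above 0.02 m) and not (distance of mug from where it was at the start of the episode above 0.02 m) and not (angle between red_varnish's own z axis and vertical above 0.3 rad) and not (angle between pink_varnish's own z axis and vertical above 0.3 rad) and not (angle between plum_varnish's own z axis and vertical above 0.3 rad) and not (angle between mug's own z axis and vertical above 0.3 rad)); the robot touches nothing.
It fails at once if the dial is turned past the fourth click (by more than half a click) (value of joint dial above 2.3562 rad).
It fails at once if the dial is turned backwards (by more than half a click) (value of joint dial below -0.2618 rad).
It fails at once if the start button is pressed while the dial is not on the fourth click (value of joint start above 0.0035 m and not (value of joint dial between 1.9635 and 2.2253 rad)).
It fails at once if the dial is pinched or pushed hard (the fingers' force on it above 25 N) (contact force between the fingers and dial_base above 25 N).
It fails at once if a bystander is lifted, knocked over (0.3 rad) or moved by more than 20 mm (distance of any of red_varnish, pink_varnish, plum_varnish, buffer_block, mug from where it was at the start of the episode above 0.02 m or angle between any of red_varnish, pink_varnish, plum_varnish, mug's own z axis and vertical above 0.3 rad).
It also fails if it takes over 56 s, if anything falls off the work surface, if the arm or the gripper's body presses on something with over 40 N, if the wrist force passes 120 N, or if a joint passes its speed limit or range.

ROBOT

A 6-joint arm with a two-finger parallel gripper is mounted at the origin on the work surface. World frame = base frame: x ahead of the robot, y to its left, z up, the work surface at z = 0. Lengths are in mm, angles in degrees, forces in N, time in s.
With the tool pointing down it reaches from about 350 to 850 mm from the base axis. Payload 8.1 kg.
Tool frame: the origin (TCP) lies at the centre of the arm's flange, where the gripper is bolted on; the fingertips stand 173 mm ahead of it and the grasp point (between the pads) lies 155 mm ahead of it; z points along the fingers, y is the line along which they close (so a half turn about z gives the same grasp; the last joint's range is limited). The gripper opens to 85 mm and grips with 20 to 120 N. Pads are 22 mm wide; open, the fingers measure 114 mm over their backs; the gripper's body (76 mm by 85 mm) begins 54 mm behind the grasp point. The pads swing forward as they close: fully open they stand 13 mm farther back than shut.
Start: joints at [67.414, 7.471, 85.268, -0, 87.261, -4.893], TCP at [182.328, 571.632, 404.692] pointing down, gripper open.
Joint ranges: [-169.43, 169.43], [-51.17, 129.36], [1.28, 143.12], [-76.62, 256.62], [0, 156.53], [-152.29, 152.29]. Speed limits (degrees/s): [136.94, 136.94, 159.86, 180, 180, 180].

INTERFACE

Orientations are given as [roll, pitch, yaw] about the fixed x, y, z axes, in that order (R = Rz(yaw) Ry(pitch) Rx(roll)).
In Python, from bench import * gives the robot as it stands.
- The arm moves only by the shell command python3 -m jog 'ROWS' [FORCE]. ROWS is text: rows parted by semicolons, each of 7 numbers parted by spaces: the shift along the tool's x, y, z scaled (see below), then the turn, a rotation vector about the tool's x, y, z scaled (see below), then the closure, from -1 (fully open) to 1 (shut). In form: tx ty tz wx wy wz hand; .... A call has 1 to 5 rows; each row shifts and turns the commanded pose from where the row before left it, along the tool's axes as they then stand; what a row does not reach is not made up. The controller multiplies each number of a shift by 0.1 m and each number of a turn by 60 degrees. A row lasts 1/8 s, in which the tool goes at most 62.5 mm and 10.7 degrees, less where a joint would pass 70% of its speed; a pose out of reach is approached as far as the arm can. A call with a number of a shift or a turn outside -1 to 1 is refused whole. A call with a gripper value outside its range is refused whole. The fingers move at their own pace and stop on an object; FORCE is the grip in N (left out, the last holds). Time passes only in rows, so rows that do not move let the fingers close. It gives the time, the measured TCP pose, the force, the opening and the grip force at its end, in the units of the state.
- sense(): the state, without advancing time (a new reading comes with each control period).
- snapshot(name): name is "scene" or "top" or "wrist"; returns a dict with "img" (480x640x3 uint8, red, green, blue), "fx", "fy", "cx", "cy" (pixels), "extrinsics" (4x4, takes a point from camera to world coordinates). Camera axes: x right, y down, z forward; pixel columns grow to the right and rows downward; lengths in mm; the calibration is good to about 2 mm. A picture is of the moment at which its call begins. There is no depth.
- hand_in(): hands the job in; it is judged then, once.
The state is a dict: "time": time; "joint_pos": joint angles; "qd": joint speeds; "joint_efforts": joint torques, N m; "tool_pos": TCP position; "tcp_rot": TCP orientation; "ft_force": force on the tool from outside, world axes, zero at the start; "wrist_torque": the same for the moment, N m; "finger_gap": finger opening in mm; "grip_force": force on a finger pad.
Only numpy, scipy, OpenCV 4.12 (cv2) and the standard library are available. Lean on these libraries where they do the work, as an engineer would, in place of code of your own. Each camera call takes 0.05 s, during which the arm holds its last target. There are 200 camera calls.

## Working session

There is one attempt and no reset: what is moved stays moved. The work goes in short steps, Python scripts to look and compute and a shell command to move; the robot and the scene stay as the last step left them, time stands still between calls to the robot, and variables do not carry over. Pictures are saved under pics/ and viewed, at most 10 in all, crops included, and the job is handed in when it is done.

```bash
mkdir -p pics
python3 - <<'E'
from bench import *
import cv2
for n in ("top","scene"):
    s=snapshot(n); cv2.imwrite(f"pics/{n}0.png",s["img"][:,:,::-1])
    print(n,s["fx"],s["cx"],s["cy"],s["extrinsics"])
print(sense())
E
```

```text
top 560.7636640496423 318.4085194928866 239.6176287227777 [[ 2.53530162e-02 -9.89278741e-01  1.43822105e-01  3.93166724e+02]
 [-9.99516559e-01 -2.76751568e-02 -1.41680919e-02  1.51658998e+01]
 [ 1.79964914e-02 -1.43393372e-01 -9.89502131e-01  1.29210821e+03]
 [ 0.00000000e+00  0.00000000e+00  0.00000000e+00  1.00000000e+00]]
scene 490.11834592933343 323.4348460927171 242.37504589704514 [[-8.83731630e-01  2.65648446e-01 -3.85291201e-01  9.69890832e+02]
 [ 4.67888619e-01  4.84049207e-01 -7.39443443e-01  7.89207403e+02]
 [-9.93210125e-03 -8.33742927e-01 -5.52063479e-01  6.84648565e+02]
 [ 0.00000000e+00  0.00000000e+00  0.00000000e+00  1.00000000e+00]]
{'time': 0.1, 'joint_pos': array([ 6.74149907e+01,  7.51274178e+00,  8.53234679e+01, -9.49694191e-04,
        8.72606484e+01, -4.89259712e+00]), 'qd': array([-0.06053048, -0.07691929, -0.14118134,  0.15268295, -0.01264624,
       -0.08897821]), 'joint_efforts': array([ 2.07490717e-03, -5.70954537e+01, -5.01940441e+01, -1.25782435e-04,
        8.12237238e-03,  7.83350856e-05]), 'tool_pos': array([182.24345143, 571.44125844, 403.72452879]), 'tcp_rot': array([-1.79903414e+02, -7.31577013e-03,  1.62307628e+02]), 'ft_force': array([-0.08227083, -0.48475656,  0.40002256]), 'wrist_torque': array([-0.03734461,  0.03542561, -0.01753162]), 'grip_force': 0.0, 'finger_gap': 85.54009284638512}
```

View pics/top0.png

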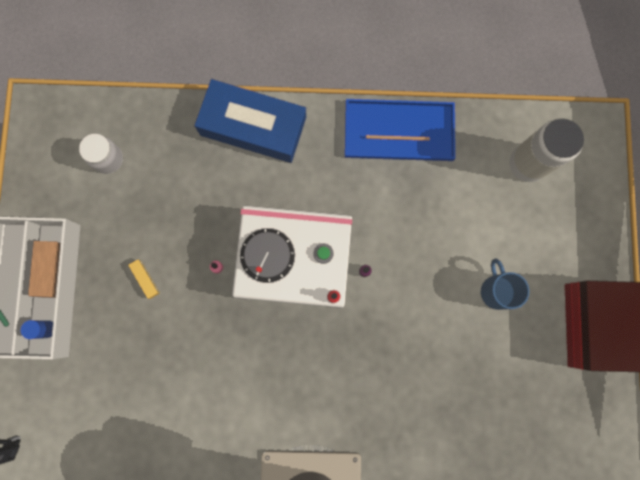

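View pics/scene0.png

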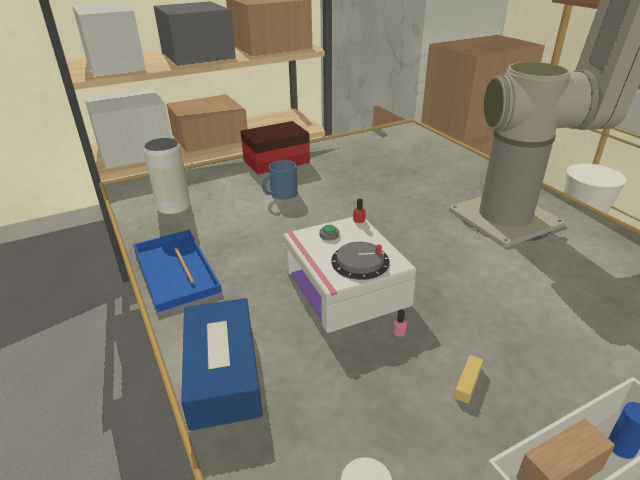

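The top view shows the lamp around (295,255), dial at (267,256), peg at about (258,269), button (323,253), red bottle (333,296), pink (215,266), plum (365,270). I'll enlarge it to read these closer.

Run:
```python
import cv2
i=cv2.imread("pics/top0.png")[200:312,205:375]
cv2.imwrite("pics/c1.png",cv2.resize(i,(765,504),interpolation=cv2.INTER_CUBIC))
```

```text
(no output)
```

View pics/c1.png

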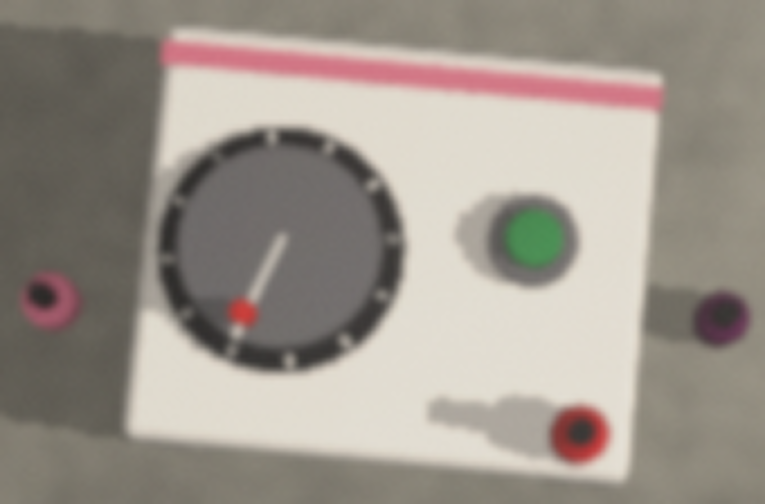

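Crop (x4.5, offset 205,200): disc centre about (281,249), peg top (243,313), button (535,238), red cap (582,431), pink cap (42,296), plum cap (725,315). Computing positions.

```bash
cat > h.py <<'E'
from bench import *
import numpy as np
from scipy.spatial.transform import Rotation as R
def px(s,u,v,z):
    E=s["extrinsics"]; d=E[:3,:3]@[(u-s["cx"])/s["fx"],(v-s["cy"])/s["fy"],1]
    return E[:3,3]+d*(z-E[2,3])/d[2]
def pr(s,p):
    E=s["extrinsics"]; c=E[:3,:3].T@(np.array(p)-E[:3,3]); return np.array([s["cx"]+s["fx"]*c[0]/c[2],s["cy"]+s["fy"]*c[1]/c[2]])
def go(p,rot=None):  # tool-frame shift (in 0.1 m) and turn (in 60 deg) to TCP target
    s=sense(); M=R.from_euler('xyz',s["tcp_rot"],degrees=True)
    print("shift",M.inv().apply(np.array(p)-s["tool_pos"])/100)
    if rot is not None: print("turn",np.degrees((M.inv()*R.from_euler('xyz',rot,degrees=True)).as_rotvec())/60)
E
python3 - <<'E'
from h import *
s=snapshot("top")
for n,u,v,z in [("disc",281,249,120),("ring",282,250,106),("linestart",284,235,120),("peg",243,313,138),("button",535,238,118),("button",535,238,112),("red",582,431,154),("pink",42,296,54),("plum",725,315,54),
 ("c1",172,30,100),("c2",662,75,100),("c3",128,436,100),("c4",628,480,100)]:
    print(n,px(s,205+u/4.5,200+v/4.5,z).round(1))
E
```

```text
disc [527.2 104.6 120. ]
ring [528.3 105.1 106. ]
linestart [533.8 103.4 120. ]
peg [495.2 119.4 138. ]
button [535.9 -13.9 118. ]
button [536.6 -14.1 112. ]
red [444.7 -36.2 154. ]
pink [508.3 225.8  54. ]
plum [ 508. -110.   54.]
c1 [633.8 162.4 100. ]
c2 [618.6 -73.5 100. ]
c3 [439.3 174.3 100. ]
c4 [424.8 -60.8 100. ]
```

Run:
```python
from h import *
go([480,80,403.7],[180,0,115])
```

```text
shift [-4.33015213 -3.77746623  0.00664929]
turn [-1.32918851e-03  4.49151061e-04  7.88470895e-01]
```

```bash
python3 -m jog '-0.361 -0.315 0 0 0 0 1; -0.361 -0.315 0 0 0 0 1; -0.361 -0.315 0 0 0 0 1; -0.361 -0.315 0 0 0 0 1; -0.361 -0.315 0 0 0 0 1' 20 >/dev/null; python3 -m jog '-0.361 -0.315 0 0 0 0 1; -0.361 -0.315 0 0 0 0 1; -0.361 -0.315 0 0 0 0 1; -0.361 -0.315 0 0 0 0 1; -0.361 -0.315 0 0 0 0 1' >/dev/null
python3 -m jog '-0.361 -0.315 0 0 0 0 1; -0.361 -0.315 0 0 0 0 1; 0 0 0 0 0 0.15 1; 0 0 0 0 0 0.15 1; 0 0 0 0 0 0.15 1' >/dev/null;  python3 -m jog '0 0 0 0 0 0.15 1; 0 0 0 0 0 0.15 1; 0 0 0 0 0 0.04 1; 0 0 0 0 0 0 1;0 0 0 0 0 0 1'
python3 - <<'E'
from h import *
import cv2
s=snapshot("wrist"); cv2.imwrite("pics/w1.png",s["img"][:,:,::-1])
for p in ([528,104.7,120],[495.2,119.4,138],[536,-14,115]): print(pr(s,p))
go([499,91.2,403.7],[180,0,115])
E
```

```text
time: 2.65
tool_pos: [480.1, 79.9, 404.5]
tcp_rot: [-180.0, -0.0, 115.0]
ft_force: [-1.1, 0.1, 0.0]
finger_gap: -0.2
grip_force: 0.0
[403.06184728 241.31648933]
[373.62445945 207.93835515]
[339.13238675 373.70464742]
shift [0.02307507 0.21894506 0.00896855]
turn [-1.29011965e-04 -4.72562951e-05 -6.58463964e-04]
```

View pics/w1.png

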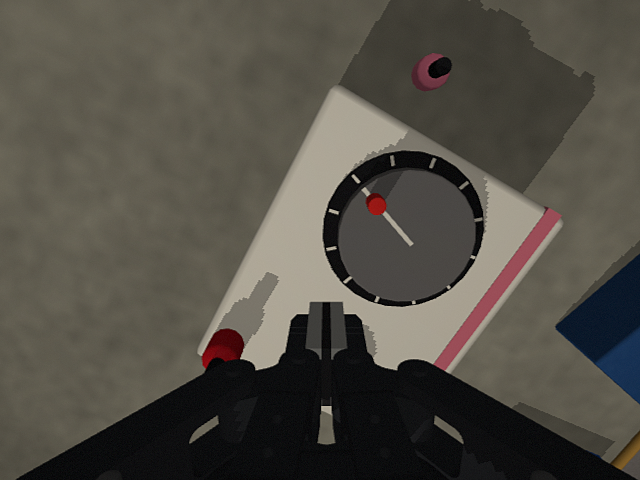

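The wrist view shows the peg at (376,204), disc about (408,238), ring ticks centred near (405,232), gripper shut at the bottom.

Run:
```python
from h import *
s=snapshot("wrist")
for n,u,v,z in [("peg",376,204,138),("disc",408,237,120),("ring",404,230,106),("line",411,244,120)]:print(n,px(s,u,v,z).round(1))
im=s["img"].astype(int); m=(im[:,:,0]>150)&(im[:,:,1]<60); m[280:]=0
v,u=np.nonzero(m); print(u.mean(),v.mean(),u.min(),u.max(),v.min(),v.max())
```

```text
peg [495.5 122.2 138. ]
disc [529.7 108.9 120. ]
ring [529.  109.9 106. ]
line [534.  105.3 120. ]
374.8059701492537 207.4179104477612 369 384 199 214
```

```bash
python3 -m jog '0.037 0.231 0 0 0 0 1; 0 0 0.35 0 0 0 1; 0 0 0.35 0 0 0 1; 0 0 0.25 0 0 0 1; 0 0 0.08 0 0 0 1'; python3 -m jog '0 0 0.015 0 0 0 1; 0 0 0 0 0 0 1; 0 0 0 0 0 0 1'
python3 - <<'E'
from h import *
import cv2
s=snapshot("wrist"); cv2.imwrite("pics/w2.png",s["img"][:,:,::-1])
s=snapshot("scene"); cv2.imwrite("pics/s2.png",cv2.resize(s["img"][210:290,300:440,::-1],(770,440)))
E
```

```text
time: 3.38
tool_pos: [498.8, 92.9, 299.8]
tcp_rot: [-179.8, -0.1, 114.9]
ft_force: [-0.2, -0.8, -0.4]
finger_gap: 0.2
grip_force: 0.0
time: 3.75
tool_pos: [500.0, 93.0, 301.5]
tcp_rot: [179.9, 0.0, 114.9]
ft_force: [-0.6, 1.1, 0.1]
finger_gap: 0.0
grip_force: 0.0
```

View pics/w2.png

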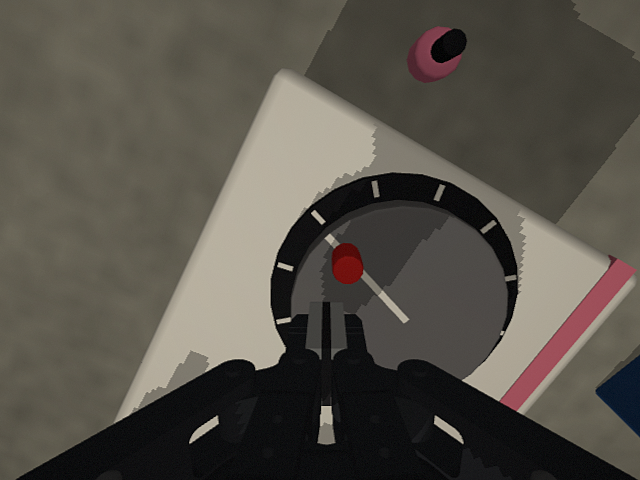

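View pics/s2.png

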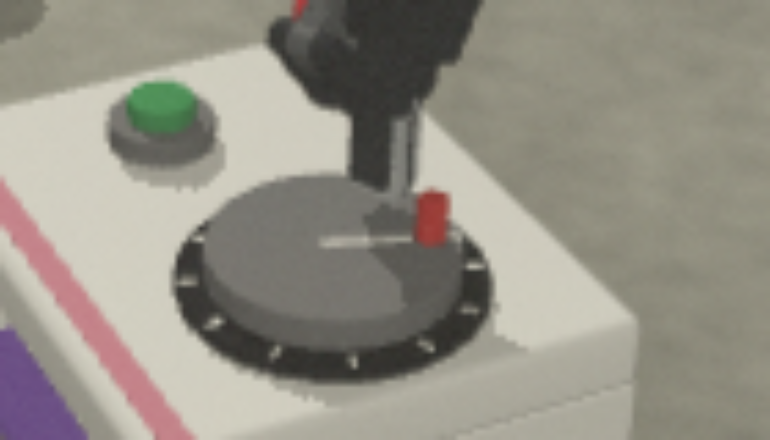

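Wrist view: peg (347,262) ahead of the finger, fingertip just above the disc; the scene crop confirms the tip beside the peg's lower half. Sweeping about the dial axis.

```bash
cat > look.py <<'E'
from h import *
def peg():
    s=snapshot("wrist"); im=s["img"].astype(int); m=(im[:,:,0]>140)&(im[:,:,1]<50)&(im[:,:,2]<60); m[330:]=0
    import cv2
    n,l,st,c=cv2.connectedComponentsWithStats(m.astype(np.uint8)); k=1+np.argmax(st[1:,4])
    p=px(s,*c[k],134); d=p[:2]-[528.5,106.5]; t=sense()
    f=t["tool_pos"][:2]-[528.5,106.5]
    print("px",c[k].round(),st[k,4],"peg",p.round(1),"r %.1f ang %.1f"%(np.hypot(*d),np.degrees(np.arctan2(d[1],d[0]))),"finger r %.1f ang %.1f"%(np.hypot(*f),np.degrees(np.arctan2(f[1],f[0]))),"yaw",t["tcp_rot"][2].round(1),"z",t["tool_pos"][2].round(1),"F",t["ft_force"].round(1),"t",t["time"])
peg()
E
python3 look.py
python3 -m jog '0.0334 0.0018 0 0 0 0.1 1; 0.0334 0.0018 0 0 0 0.1 1; 0.0334 0.0018 0 0 0 0.1 1' >/dev/null; python3 look.py
python3 -m jog '0.0167 0.0004 0 0 0 0.05 1; 0.0167 0.0004 0 0 0 0.05 1; 0.0167 0.0004 0 0 0 0.05 1' >/dev/null; python3 look.py
python3 -m jog '0.0167 0.0004 0 0 0 0.05 1; 0.0167 0.0004 0 0 0 0.05 1' >/dev/null; python3 look.py
python3 -m jog '0.0167 0.0004 0 0 0 0.05 1; 0.0167 0.0004 0 0 0 0.05 1' >/dev/null; python3 look.py
```

```text
Traceback (most recent call last):
  File "look.py", line 9, in <module>
    peg()
    ~~~^^
  File "look.py", line 5, in peg
    n,l,st,c=cv2.connectedComponentsWithStats(m.astype(np.uint8)); k=1+np.argmax(st[1:,4])
                                                                       ~~~~~~~~~^^^^^^^^^^
ValueError: attempt to get argmax of an empty sequence
Traceback (most recent call last):
  File "look.py", line 9, in <module>
    peg()
    ~~~^^
  File "look.py", line 5, in peg
    n,l,st,c=cv2.connectedComponentsWithStats(m.astype(np.uint8)); k=1+np.argmax(st[1:,4])
                                                                       ~~~~~~~~~^^^^^^^^^^
ValueError: attempt to get argmax of an empty sequence
Traceback (most recent call last):
  File "look.py", line 9, in <module>
    peg()
    ~~~^^
  File "look.py", line 5, in peg
    n,l,st,c=cv2.connectedComponentsWithStats(m.astype(np.uint8)); k=1+np.argmax(st[1:,4])
                                                                       ~~~~~~~~~^^^^^^^^^^
ValueError: attempt to get argmax of an empty sequence
Traceback (most recent call last):
  File "look.py", line 9, in <module>
    peg()
    ~~~^^
  File "look.py", line 5, in peg
    n,l,st,c=cv2.connectedComponentsWithStats(m.astype(np.uint8)); k=1+np.argmax(st[1:,4])
                                                                       ~~~~~~~~~^^^^^^^^^^
ValueError: attempt to get argmax of an empty sequence
Traceback (most recent call last):
  File "look.py", line 9, in <module>
    peg()
    ~~~^^
  File "look.py", line 5, in peg
    n,l,st,c=cv2.connectedComponentsWithStats(m.astype(np.uint8)); k=1+np.argmax(st[1:,4])
                                                                       ~~~~~~~~~^^^^^^^^^^
ValueError: attempt to get argmax of an empty sequence
```

```bash
sed -i 's/m=(im.*<60);/m=(im[:,:,0]>60)\&(im[:,:,0]>3*im[:,:,1])\&(im[:,:,0]>3*im[:,:,2]);/' look.py
python3 look.py
python3 - <<'E'
from h import *
import cv2
a=snapshot("wrist")["img"][:,:,::-1]; b=snapshot("scene")["img"][210:290,300:440,::-1]
o=np.zeros((360,800,3),np.uint8); o[:300,:400]=cv2.resize(a,(400,300)); o[:229,400:]=cv2.resize(b,(400,229)); cv2.imwrite("pics/m3.png",o)
E
```

```text
px [339. 274.] 1036 peg [508.9 137.6 134. ] r 36.8 ang 122.2 finger r 31.8 ang 165.9 yaw 76.0 z 300.3 F [ 0.1  0.1 -0.1] t 5.4
```

View pics/m3.png

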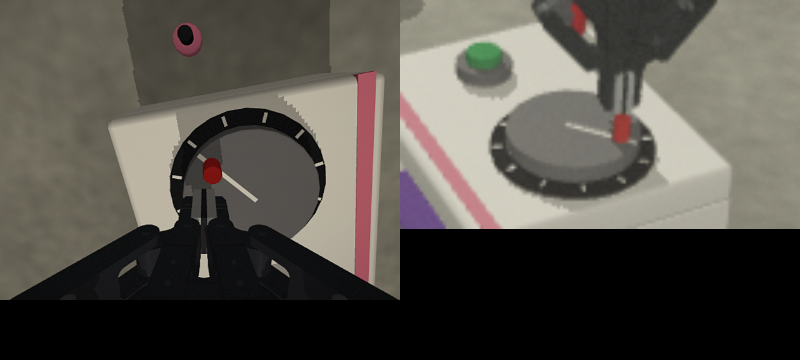

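The composite shows the peg one tick clockwise (wrist ~(339,274)), finger free behind it: first click done. Next click.

```bash
python3 -m jog '0.0167 0.0004 0 0 0 0.05 1; 0.0167 0.0004 0 0 0 0.05 1; 0.0167 0.0004 0 0 0 0.05 1; 0.0167 0.0004 0 0 0 0.05 1; 0.0167 0.0004 0 0 0 0.05 1' >/dev/null; python3 look.py
python3 -m jog '0.0167 0.0004 0 0 0 0.05 1; 0.0167 0.0004 0 0 0 0.05 1' >/dev/null; python3 look.py
python3 -m jog '0.0167 0.0004 0 0 0 0.05 1' >/dev/null; python3 look.py
python3 -m jog '0.0167 0.0004 0 0 0 0.05 1' >/dev/null; python3 look.py
python3 -m jog '0.0167 0.0004 0 0 0 0.05 1' >/dev/null; python3 look.py
```

```text
px [328. 287.] 1050 peg [510.9 138.6 134. ] r 36.6 ang 118.8 finger r 31.9 ang 151.1 yaw 60.8 z 300.2 F [-1.5 -1.2  0.2] t 6.175
px [328. 288.] 1049 peg [513.9 140.1 134. ] r 36.7 ang 113.5 finger r 31.9 ang 145.3 yaw 54.8 z 300.1 F [-2.2 -2.1  1. ] t 6.475
px [328. 288.] 1051 peg [515.6 140.9 134. ] r 36.8 ang 110.5 finger r 31.9 ang 142.3 yaw 51.8 z 300.1 F [-0.4 -1.   0.6] t 6.65
px [328. 287.] 1053 peg [517.7 141.7 134. ] r 36.9 ang 107.1 finger r 31.9 ang 139.0 yaw 48.8 z 300.2 F [-0.7 -0.3  0.1] t 6.825
px [331. 282.] 1041 peg [522.2 143.2 134. ] r 37.2 ang 99.8 finger r 31.8 ang 135.8 yaw 45.9 z 300.3 F [ 0.3  0.1 -0.3] t 7.0
```

```bash
python3 look.py
python3 -m jog '0.0167 0.0004 0 0 0 0.05 1; 0.0167 0.0004 0 0 0 0.05 1; 0.0167 0.0004 0 0 0 0.05 1; 0.0167 0.0004 0 0 0 0.05 1; 0.0167 0.0004 0 0 0 0.05 1' >/dev/null; python3 look.py
python3 -m jog '0.0167 0.0004 0 0 0 0.05 1; 0.0167 0.0004 0 0 0 0.05 1; 0.0167 0.0004 0 0 0 0.05 1' >/dev/null; python3 look.py
python3 -m jog '0.0167 0.0004 0 0 0 0.05 1' >/dev/null; python3 look.py
python3 -m jog '0.0167 0.0004 0 0 0 0.05 1' >/dev/null; python3 look.py; python3 -m jog '0 0 0 0 0 0 1; 0 0 0 0 0 0 1' >/dev/null; python3 look.py
```

```text
px [338. 273.] 1035 peg [526.8 144.  134. ] r 37.5 ang 92.6 finger r 31.8 ang 135.9 yaw 46.0 z 300.3 F [-0.4 -0.4 -0.6] t 7.05
px [327. 287.] 1049 peg [528.9 143.8 134. ] r 37.3 ang 89.4 finger r 31.9 ang 121.0 yaw 30.9 z 300.2 F [-0.1  0.2  0.3] t 7.725
px [327. 288.] 1053 peg [534.1 143.5 134. ] r 37.5 ang 81.4 finger r 32.0 ang 112.3 yaw 21.9 z 300.1 F [-2.1 -0.4  0.8] t 8.15
px [326. 288.] 1050 peg [536.2 143.3 134. ] r 37.5 ang 78.2 finger r 31.9 ang 109.1 yaw 18.9 z 300.1 F [-0.9 -0.3 -0.2] t 8.325
px [327. 287.] 1053 peg [538.8 142.7 134. ] r 37.7 ang 74.2 finger r 31.8 ang 105.8 yaw 15.9 z 300.2 F [-0.8 -0.8  0.4] t 8.5
px [338. 271.] 1031 peg [546.1 140.5 134. ] r 38.2 ang 62.7 finger r 31.8 ang 106.1 yaw 16.0 z 300.2 F [ 0.5  0.  -0.3] t 8.8
```

```bash
python3 -m jog '0.0167 0.0004 0 0 0 0.05 1; 0.0167 0.0004 0 0 0 0.05 1; 0.0167 0.0004 0 0 0 0.05 1; 0.0167 0.0004 0 0 0 0.05 1; 0.0167 0.0004 0 0 0 0.05 1' >/dev/null; python3 look.py
python3 -m jog '0.0167 0.0004 0 0 0 0.05 1; 0.0167 0.0004 0 0 0 0.05 1; 0.0167 0.0004 0 0 0 0.05 1; 0 0 0 0 0 0 1' >/dev/null; python3 look.py
python3 -m jog '0.0167 0.0004 0 0 0 0.05 1; 0 0 0 0 0 0 1' >/dev/null; python3 look.py
python3 -m jog '0.0084 0.0001 0 0 0 0.025 1; 0 0 0 0 0 0 1' >/dev/null; python3 look.py; python3 -m jog '0 0 0 0 0 0 1; 0 0 0 0 0 0 1' >/dev/null; python3 look.py
```

```text
px [325. 287.] 1049 peg [547.2 139.5 134. ] r 37.9 ang 60.4 finger r 31.9 ang 90.9 yaw 0.7 z 300.2 F [-0.3  0.2 -0.1] t 9.475
px [325. 288.] 1057 peg [551.8 136.6 134. ] r 38.0 ang 52.2 finger r 32.0 ang 82.4 yaw -8.0 z 300.1 F [-1.9  2.2  1.5] t 10.025
px [325. 287.] 1055 peg [553.7 135.1 134. ] r 38.1 ang 48.7 finger r 31.8 ang 79.0 yaw -11.0 z 300.1 F [-0.5  0.4  0.1] t 10.325
px [331. 277.] 1037 peg [558.3 130.9 134. ] r 38.5 ang 39.3 finger r 31.8 ang 77.3 yaw -12.6 z 300.3 F [-0.7 -0.8  0.1] t 10.625
px [338. 269.] 1032 peg [560.7 128.  134. ] r 38.7 ang 33.7 finger r 31.9 ang 77.5 yaw -12.6 z 300.2 F [0.7 0.1 0.8] t 10.925
```

Fourth click reached (peg ~34°). Retreating up and looking at the button.

```bash
python3 -m jog '0 0 -0.3 0 0 0 1; 0 0 -0.3 0 0 0 1; 0 0 0 0 0 0 1'
python3 - <<'E'
from h import *
go([488,-6,361])
E
```

```text
time: 11.3
tool_pos: [536.4, 137.8, 363.5]
tcp_rot: [-179.9, -0.3, -12.6]
ft_force: [0.3, -0.4, -0.4]
finger_gap: 0.1
grip_force: 0.0
shift [-0.15885856  1.50877389  0.02117855]
```

```bash
python3 -m jog '-0.04 0.38 0 0 0 0 1; -0.04 0.38 0 0 0 0 1; -0.04 0.38 0 0 0 0 1; -0.04 0.37 0 0 0 0 1; 0 0 0 0 0 0 1'
python3 - <<'E'
from h import *
import cv2
s=snapshot("wrist"); im=s["img"].astype(int); m=(im[:,:,1]>1.5*im[:,:,0])&(im[:,:,1]>1.5*im[:,:,2])&(im[:,:,1]>50)
n,l,st,c=cv2.connectedComponentsWithStats(m.astype(np.uint8)); k=1+np.argmax(st[1:,4]); print(st[k],c[k])
for z in (112,116,120): print(px(s,*c[k],z).round(1))
s2=snapshot("top")
o=np.zeros((480,800,3),np.uint8); o[:360,:480]=cv2.resize(s["img"][:,:,::-1],(480,360)); o[:320,480:]=cv2.resize(s2["img"][210:310,225:325,::-1],(320,320)); cv2.imwrite("pics/m4.png",o)
E
```

```text
time: 11.92
tool_pos: [486.1, -8.0, 359.3]
tcp_rot: [180.0, 0.1, -12.8]
ft_force: [-0.2, 1.2, 0.0]
finger_gap: -0.2
grip_force: 0.0
[ 289  152   50   51 1963] [314.28629648 177.44421803]
[536.7 -12.2 112. ]
[537.1 -12.4 116. ]
[537.6 -12.7 120. ]
```

View pics/m4.png

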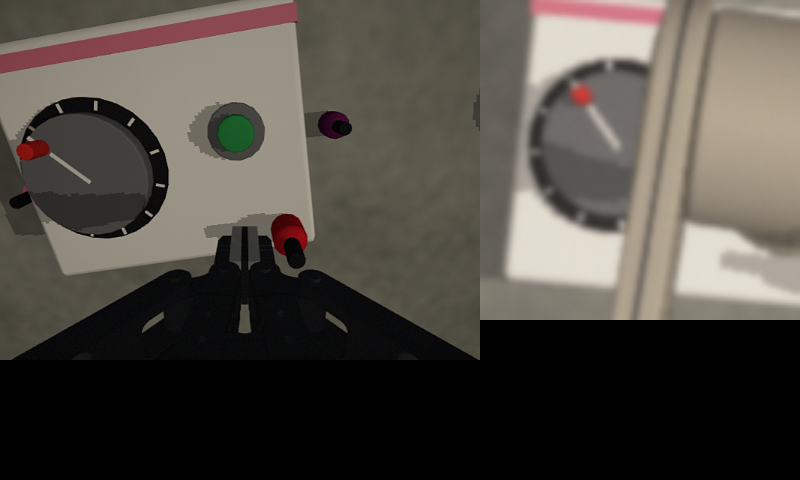

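Wrist part: green button at (236,133) in the half picture; top part: peg now points up-left (~34°), 120° from the start. Moving above the button, then down in small steps.

```bash
python3 -m jog '0.25 -0.03 0 0 0 0 1; 0.26 -0.034 0 0 0 0 1; 0 0 0.3 0 0 0 1; 0 0 0.25 0 0 0 1; 0 0 0 0 0 0 1' 
for i in 1 ; do python3 -m jog '0 0 0.03 0 0 0 1; 0 0 0 0 0 0 1'|grep -E 'pos|force:' ; python3 -m jog '0 0 0.03 0 0 0 1; 0 0 0 0 0 0 1'|grep -E 'pos|ft' ; python3 -m jog '0 0 0.02 0 0 0 1; 0 0 0 0 0 0 1'|grep -E 'pos|ft' ; python3 -m jog '0 0 0.02 0 0 0 1; 0 0 0 0 0 0 1'|grep -E 'pos|ft'; done
```

```text
time: 12.65
tool_pos: [537.2, -9.9, 302.3]
tcp_rot: [180.0, 0.3, -12.5]
ft_force: [0.1, 0.2, -0.8]
finger_gap: 0.3
grip_force: 0.0
tool_pos: [538.5, -10.9, 303.3]
ft_force: [-0.5, -0.0, 0.3]
grip_force: 0.0
tool_pos: [538.0, -11.2, 299.4]
ft_force: [0.4, -0.1, -0.7]
tool_pos: [537.9, -11.2, 297.0]
ft_force: [0.1, -0.3, 1.0]
tool_pos: [537.9, -11.1, 295.0]
ft_force: [-0.5, -0.6, -0.6]
```

```bash
python3 -m jog '0 0 0.02 0 0 0 1; 0 0 0 0 0 0 1'|grep -E 'pos|ft'; python3 -m jog '0 0 0.02 0 0 0 1; 0 0 0 0 0 0 1'|grep -E 'pos|ft'; python3 -m jog '0 0 0.015 0 0 0 1; 0 0 0 0 0 0 1'|grep -E 'pos|ft'; python3 -m jog '0 0 0.015 0 0 0 1; 0 0 0 0 0 0 1'|grep -E 'pos|ft'
```

```text
tool_pos: [538.1, -11.1, 293.2]
ft_force: [-0.9, 0.5, 2.1]
tool_pos: [538.1, -11.1, 291.3]
ft_force: [0.4, -0.2, 2.7]
tool_pos: [538.1, -11.2, 289.8]
ft_force: [0.2, -0.7, 3.8]
tool_pos: [538.2, -11.2, 289.3]
ft_force: [-4.6, -0.0, 11.4]
```

Bottomed out. Release and retreat.

```bash
python3 -m jog '0 0 0 0 0 0 1; 0 0 -0.1 0 0 0 1; 0 0 -0.4 0 0 0 1; 0 0 -0.5 0 0 0 1; 0 0 -0.5 0 0 0 1' >/dev/null
python3 -m jog '-0.2 -0.5 0 0 0 0 1; -0.2 -0.5 0 0 0 0 1; -0.2 -0.5 0 0 0 0 1; 0 0 0 0 0 0 1; 0 0 0 0 0 0 1'
python3 - <<'E'
from h import *
import cv2
a=snapshot("scene")["img"][180:400,260:500,::-1]; b=snapshot("top")["img"][200:312,205:375,::-1]
o=np.zeros((400,800,3),np.uint8); o[:366,:400]=cv2.resize(a,(400,366)); o[:264,400:]=cv2.resize(b,(400,264)); cv2.imwrite("pics/m5.png",o)
E
```

```text
time: 15.9
tool_pos: [512.1, 148.2, 437.9]
tcp_rot: [180.0, 0.0, -12.5]
ft_force: [-0.2, -0.0, -0.2]
finger_gap: 0.0
grip_force: 0.0
```

View pics/m5.png

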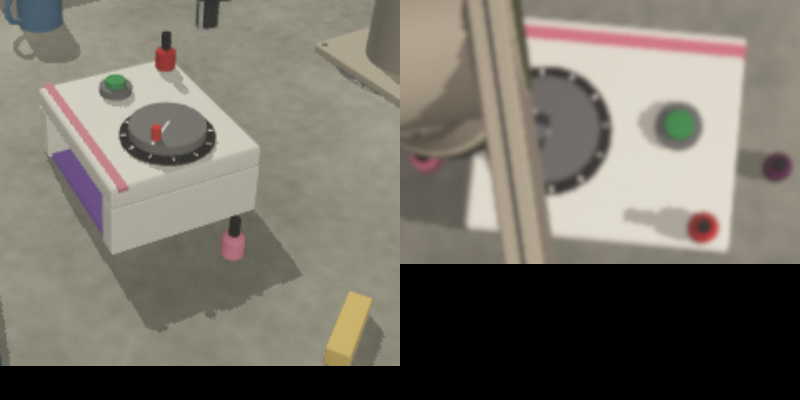

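The scene view shows the peg on the fourth click (156,132), the button up (116,82), all the bottles standing and the arm clear. I'm handing in.

```bash
python3 -c "
from bench import *
print(hand_in())"
```

```text
the job is handed in; nothing more can be done
None
```

I turned the dial clockwise four clicks, pressed the start button to the bottom and released it, and handed the job in at about 16 s; the last pictures show the bottles standing and the arm clear, but no verdict came back.

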